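Widen the telescopic card holder by one hole and load it

ROBOT

A 6-joint arm with a two-finger parallel gripper is mounted at the origin on a cart in front of the work surface, level with it; the furniture and walls round the work are solid. World frame = base frame: x ahead of the robot, y to its left, z up, the work surface at z = 0. Lengths are in m, angles in degrees, forces in N, time in s.
With the tool pointing down it reaches from about 0.25 to 0.725 m from the base axis. Payload 9.7 kg.
Tool frame: the origin (TCP) lies on the centre line of the jaws, within the pads' length; the fingertips stand bot.nose_length ahead of it and the grasp point (between the pads) lies 11 mm behind it (bot.nose_length is the distance from the TCP to the fingertips, in m); z points along the fingers, y is the line along which they close (so a half turn about z gives the same grasp; the last joint's range is limited). The gripper opens to 85 mm and grips with 20 to 120 N. Pads are 22 mm wide; open, the fingers measure 114 mm over their backs; the gripper's body (76 mm by 85 mm) begins 54 mm behind the grasp point. The pads swing forward as they close: fully open they stand 13 mm farther back than shut.
Start: joints at [63.025, 4.979, 10.078, 95.1, 0, 90], TCP at [0.249, 0.49, 0.239] pointing down, gripper open.
Joint ranges: [-179.16, 179.16], [-48.56, 103.87], [-65.8, 70.77], [-126.05, 130.52], [-82.76, 87.17], [-180, 180]. Speed limits (degrees/s): [127.2, 127.2, 147.25, 180, 180, 180].

INTERFACE

Orientations are given as [roll, pitch, yaw] about the fixed x, y, z axes, in that order (R = Rz(yaw) Ry(pitch) Rx(roll)).
In Python, from workcell import bot gives the robot as it stands. The module is installed in compiled form; this text tells all that it offers.
- The arm moves only by the shell command python3 -m inch 'ROWS' [OPENING] [FORCE]. ROWS is JSON, a list of rows, each a list of 4 numbers: the shift along the world's x, y, z in cm, then the turn about the world's z in degrees. A call has exactly 8 rows; each row is the pose to reach, as a shift and turn from the pose commanded when the call began; what a row does not reach only later rows make up. A row lasts 1/8 s, in which the tool goes at most 62.5 mm and 10.7 degrees, less where a joint would pass 70% of its speed; a pose out of reach is approached as far as the arm can. A call with a gripper value outside its range is refused whole. OPENING is the finger opening in cm, from 0 to 8.54, set as the call begins (- or left out, the last holds). The fingers move at their own pace and stop on an object; FORCE is the grip in N (left out, the last holds). Time passes only in rows, so rows that repeat a pose let the fingers close, or fill a call up. It gives the time, the measured TCP pose, the force, the opening and the grip force at its end, in the units of the state.
- bot.get_obs(): the state, without advancing time (a new reading comes with each control period).
- bot.camera(name): name is "scene" or "side" or "wrist"; returns a dict with "img" (480x640x3 uint8, red, green, blue), "fovy" (degrees; the focal length in pixels is half the picture's height over the tangent of half this angle, whatever the lens; pixels are square), "cx", "cy" (the principal point, pixels), "R" (3x3) and "t" (3): a world point X has camera coordinates R X + t; the wrist camera has in their place "mount" (4x4, takes a point from camera to tool coordinates, whose origin is the TCP and whose axes are the flange's). Camera axes: x right, y down, z forward; pixel columns grow to the right and rows downward; lengths in m; the calibration is good to about 2 mm. The wrist camera is an equidistant fisheye: a pixel r from the principal point sees the ray r / f radians off the axis. A picture is of the moment at which its call begins: read the wrist's pose just before it. There is no depth.
- bot.job_done(): hands the job in; it is judged then, once.
Trained networks look in a picture, given as the dict that the camera call returned (one of the last four; its "shot" number tells which), for a name from the list of things; names that differ only in an ending like _2 or _b are one class to them, and where a whole thing is asked for, a point or a joint stands for the part that bears it (a point fixed in the world has none). Each returns a list of dicts, best first, with "score" (0 to 1); they miss things now and then, are a little off and sometimes report something else, mostly with a low value. They report only what shows in the picture. A call takes as long as a camera call. They do not tell look-alikes from the thing itself.
- bot.find_in(thing, picture): "point" ([column, row] in pixels, amid what is visible of it).
- bot.landmark_of(thing, picture): "point" ([column, row] in pixels: a listed point, or the origin of a listed thing).
The state is a dict: "time": time; "q": joint angles; "qd": joint speeds; "joint_efforts": joint torques, N m; "ee_pos": TCP position; "tcp_rot": TCP orientation; "wrist_force": force on the tool from outside, world axes, zero at the start; "torque": the same for the moment, N m; "opening": finger opening in m; "grasp_force": force on a finger pad.
Only numpy, scipy, OpenCV 4.12 (cv2) and the standard library are available. Lean on these libraries where they do the work, as an engineer would, in place of code of your own. Each camera call takes 0.05 s, during which the arm holds its last target. There are 200 camera calls.

TASK

The desk card holder is set too short for the block of reader cards. Press the brass spring pin flush and slide the blue tube along to its next hole, one hole only, so that the pin snaps fully out there and locks the holder wider; then lay the block of reader cards flat in the holder, between its two black stops. Leave the calculator, stapler, date stamp and code scanner standing where they are.

Things in the scene. Friction and masses are not known exactly. Their poses are not given: they have to be found in the camera images.
- holder: Card holder fixed to the desk, 292 mm long: silver beam along its y on two black cross feet (110 mm wide along x, 10 high). Origin on the desk under its middle; +x side away from the robot, z up. At -y a fixed black end stop (70 wide, 8 thick, top 58 mm, inner face y = -137 mm). At +y a silver post (top 61 mm, y = 133 to 147 mm) carries a dark fixed inner bar 28 mm wide on which the blue tube slides.
- tube_grip (a point): Centre of the blue outer tube at its first hole, where the pin is at the start; moves with the tube, axes as the holder's. Tube 36 mm wide (x), 30 high, 28 to 58 mm above the desk, beam top 14 mm below it. From here it runs 20 mm to +y and 100 mm to -y. Squeezed here across x from above, a flat finger over the hole pushes the pin flush and grips the tube too; the tube can be drawn along in that grip.
- next_hole (a point): Centre of the tube's middle hole, the next one, on its -x face (it moves with the tube). The -x wall, 3 mm thick, has three round 10.5 mm holes at half height: the first, this one 30 mm and the last 60 mm from it towards -y. This hole must come to the pin: the tube goes 30 mm to the holder's +y.
- moving_stop (a point): Middle of the bay-side (-y) face of the moving black stop on the tube's -y end: 70 mm wide (x), 8 mm thick, 16 to 58 mm above the desk.
- tube (a joint): Slide of the blue tube (m): 0 at the start, pin in the first hole; grows as the tube goes to the holder's +y and the bay widens; 0.030 = next hole, 0.060 = last hole, end at 0.062. Friction about 1.5 N; the pin, when out, locks it with about 1 mm of play.
- pin_tip (a point): Middle of the tip of the brass spring pin, 8.6 mm in diameter, carried by the fixed inner bar at half height of the tube (43 mm above the desk) and pointing to the holder's -x. When out it stands 6 mm proud of the tube's face. It does not move along y.
- pin (a joint): Spring pin (m): 0 = fully out, 0.006 = flush with the tube's face, about 0.0066 while it rides under the wall between holes, end at 0.0075. Spring 2.3 N when out, 5 N flush. Pressed less than about 5 mm it blocks the tube; once flush, the hole's edge keeps it in as the tube moves, and it snaps out by itself when a hole comes within about 1 mm of it.
- bay (a point): Where the cards belong: middle of the bay at floor level for the holder set to the next hole; fixed, axes as the holder's. Floor 50 mm wide (x), 14 mm above the desk, open on both x sides. Bay length along y between the stops: 71 mm at the start, 101 mm at the next hole.
- cards_center (a point): Centre of the block of reader cards: a white block 54 mm wide (x), 86 mm long (y), 18 mm high, lying flat on the desk; about 75 g. Its long side goes along the bay.
- calculator: Dark grey pocket calculator, 112 x 68 x 13 mm, lying flat; origin at the middle of its underside, long side along its x. Bystander.
- stapler: Black desk stapler, 37 x 150 x 52 mm, origin at the middle of its underside, long side along its y. Bystander.
- date_stamp: Self-standing date stamp with a brown handle, 26 x 51 x 113 mm, origin at the middle of its underside. Bystander.
- code_scanner: Black code scanner on a flat steel foot, 72 x 82 x 144 mm, origin at the middle of its underside. Bystander.
Mind the look-alikes: they are no part of the job. What is meant by the part that bears cards_center is not orange or purple, and is the smaller of those in its own colour.

How it is judged:
By the outcome, as a careful person would: the job done as asked, in the order asked, and still so for the second after the job is handed in, with the robot touching nothing.
It also fails if it takes over 56 s, if anything falls off the work surface, if the arm or the gripper's body presses on something with over 40 N, if the wrist force passes 120 N, or if a joint passes its speed limit or range.

## Working session

There is one attempt and no reset: what is moved stays moved. The work goes in short steps, Python scripts to look and compute and a shell command to move; the robot and the scene stay as the last step left them, time stands still between calls to the robot, and variables do not carry over. Pictures are saved under pics/ and viewed, at most 13 in all, crops included, and the job is handed in when it is done.

```bash
mkdir -p pics; cat > h.py <<'E'
import numpy as np, cv2
from workcell import bot
from scipy.spatial.transform import Rotation as Ro
def snap(name,fn=None):
    o=bot.get_obs(); p=bot.camera(name); p['obs']=o
    if fn: cv2.imwrite(fn,p['img'][:,:,::-1])
    return p
def ray(p,uv):
    f=240/np.tan(np.radians(p['fovy'])/2); d=np.array([(uv[0]-p['cx'])/f,(uv[1]-p['cy'])/f])
    if 'mount' in p:
        r=np.hypot(*d); d3=np.r_[d/r*np.sin(r),np.cos(r)] if r>0 else np.array([0,0,1.])
        o=p['obs']; R=Ro.from_euler('xyz',o['tcp_rot'],degrees=True).as_matrix(); M=np.array(p['mount'])
        return R@M[:3,3]+o['ee_pos'], R@M[:3,:3]@d3
    R=np.array(p['R']); return -R.T@p['t'], R.T@np.r_[d,1]
def atz(p,uv,z):
    c,d=ray(p,uv); return (c+d*(z-c[2])/d[2]).round(4)
def tri(prs):
    A=np.zeros((3,3));b=np.zeros(3)
    for c,d in prs:
        d=d/np.linalg.norm(d);P=np.eye(3)-np.outer(d,d);A+=P;b+=P@c
    return np.linalg.solve(A,b).round(4)
E
python3 - <<'E'
from h import *
print(bot.nose_length, bot.get_obs())
Z=dict(holder=0,tube_grip=.043,next_hole=.043,moving_stop=.037,pin_tip=.043,bay=.014,cards_center=.009,calculator=0,stapler=0,date_stamp=0,code_scanner=0)
for n in ['scene','side','wrist']:
    p=snap(n,f'pics/{n}0.png')
    for k,z in Z.items():
        for r in bot.landmark_of(k,p)[:4]:
            if r['score']>.2: print(n,k,np.round(r['point']),round(r['score'],2),atz(p,r['point'],z)[:2])
a=[cv2.imread(f'pics/{n}0.png') for n in ['scene','side']]
E
```

```text
0.008 {'time': 0.0, 'q': array([ 6.30259909e+01,  5.01191629e+00,  1.00330940e+01,  9.51009268e+01,
       -2.37796632e-05,  8.99999300e+01]), 'qd': array([-0.07475371, -0.09168853,  0.0185533 , -0.00161039, -0.08192273,
        0.06578249]), 'joint_efforts': array([-1.88414575e-03, -5.20385313e+01,  4.64809513e+01,  1.60637376e-02,
       -6.80801080e-06, -1.36473207e-05]), 'ee_pos': array([0.2493656 , 0.48995662, 0.23856307]), 'tcp_rot': array([-1.79920251e+02,  2.36822042e-05,  1.53026061e+02]), 'wrist_force': array([-0.20808509, -0.63309812, -0.10648445]), 'torque': array([ 0.0001441 ,  0.0281016 , -0.01623384]), 'grasp_force': 0.0, 'opening': 0.08528679815016688}
scene holder [356. 241.] 0.85 [ 0.605  -0.0275]
scene tube_grip [342. 222.] 0.76 [0.6108 0.0249]
scene next_hole [347. 230.] 0.83 [ 0.5849 -0.0112]
scene moving_stop [378. 235.] 0.7 [ 0.6141 -0.0944]
scene bay [383. 243.] 0.6 [ 0.6162 -0.1102]
scene cards_center [275. 223.] 0.98 [0.5487 0.2314]
scene cards_center [312. 261.] 0.91 [0.4372 0.0064]
scene cards_center [235. 265.] 0.66 [0.3098 0.1656]
scene cards_center [268
[... 269 characters left out ...]
56]
side next_hole [286. 241.] 0.89 [ 0.5812 -0.0326]
side moving_stop [283. 228.] 0.64 [ 0.6041 -0.105 ]
side bay [283. 230.] 0.8 [ 0.6093 -0.1266]
side cards_center [280. 321.] 0.83 [0.5509 0.2357]
side cards_center [387. 301.] 0.79 [0.309 0.148]
side cards_center [340. 264.] 0.72 [0.4343 0.0147]
side cards_center [335. 298.] 0.63 [0.4335 0.1496]
side calculator [344. 211.] 0.92 [ 0.4444 -0.2665]
side stapler [296. 378.] 0.63 [0.4919 0.3888]
side date_stamp [225. 362.] 0.77 [0.6477 0.3595]
side code_scanner [314. 190.] 0.84 [ 0.5537 -0.3894]
wrist cards_center [115. 365.] 0.64 [0.3152 0.1546]
wrist cards_center [165. 425.] 0.61 [0.4303 0.1546]
wrist stapler [327. 402.] 0.76 [0.485  0.3849]
```

View pics/scene0.png

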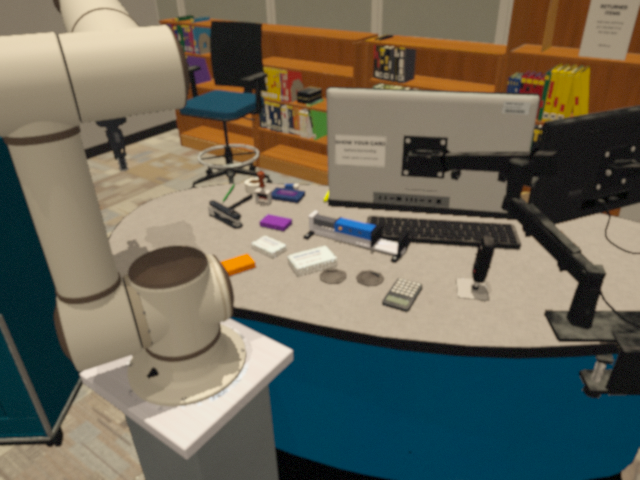

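View pics/side0.png

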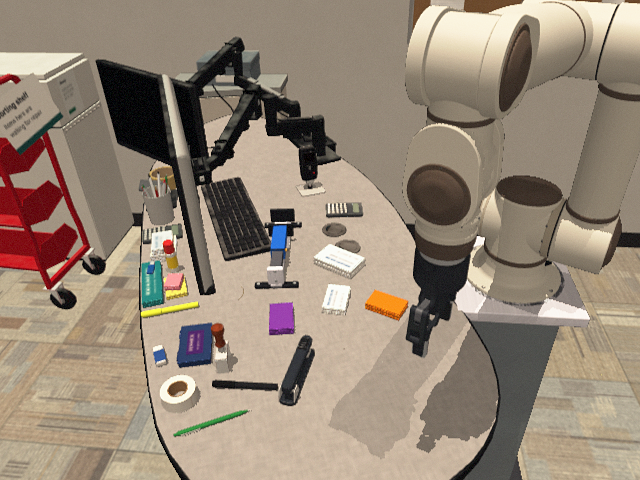

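The scene picture shows four candidate blocks: purple (275,223), orange (235,265), a large white one (312,261) and a small white one (268,247). In the side picture the white ones are at (340,260) and (335,298). I choose the small white one, at about (0.432, 0.152). The holder is the blue and silver part at (345,230), with its +y post towards the robot's left. I'll move above the two of them and check from close by.

```bash
python3 -m inch '[[2.5,-5,1,-10],[5,-10,2,-20],[7.5,-15,3,-30],[10,-20,4,-40],[13,-25,5,-50],[16,-30,5,-60],[19,-35,5,-63],[21,-39,5,-63]]'
python3 - <<'E'
from h import *
p=snap('wrist','pics/w1.png'); print(p['obs']['ee_pos'],p['obs']['tcp_rot'],np.round(p['mount'],3))
Z=dict(holder=0,tube_grip=.043,next_hole=.043,moving_stop=.037,pin_tip=.043,bay=.014,cards_center=.009)
for k,z in Z.items():
    for r in bot.landmark_of(k,p)[:4]:
        if r['score']>.2: print(k,np.round(r['point']),round(r['score'],2),atz(p,r['point'],z)[:2])
E
```

```text
time: 2.8
ee_pos: [0.4603, 0.0981, 0.2893]
tcp_rot: [180.0, -0.0, 89.9]
wrist_force: [0.9, 0.7, 0.6]
opening: 0.0851
grasp_force: 0.0
[0.46032331 0.09806297 0.28931949] [ 1.79977042e+02 -3.30155419e-04  8.99140739e+01] [[ 0.001 -0.961 -0.277  0.069]
 [ 1.     0.001  0.001 -0.001]
 [-0.    -0.277  0.961 -0.134]
 [ 0.     0.     0.     1.   ]]
tube_grip [292. 150.] 0.7 [0.4353 0.152 ]
tube_grip [435. 279.] 0.67 [0.5961 0.0096]
next_hole [421. 306.] 0.78 [ 0.5826 -0.0239]
moving_stop [434. 357.] 0.63 [ 0.6126 -0.1027]
pin_tip [417. 283.] 0.59 [0.5749 0.0054]
bay [429. 354.] 0.58 [ 0.6128 -0.1131]
cards_center [297. 274.] 0.91 [0.4372 0.0045]
cards_center [400.  83.] 0.72 [0.5532 0.2284]
cards_center [188. 145.] 0.69 [0.3132 0.1603]
```

View pics/w1.png

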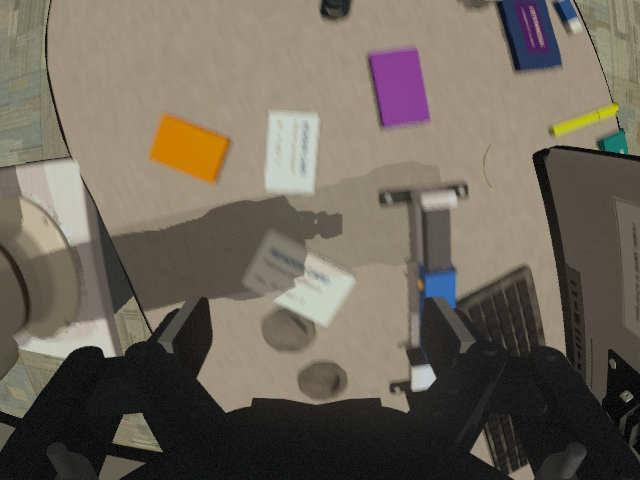

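The close wrist view confirms the choice: the small white block is at (292,150), while the big white block at (297,277) is larger and rotated. The holder runs down the column at about 435, with the blue tube at (440,285) and the +y foot at (380–467, 193).

```bash
python3 -m inch '[[3,-2,-2,2],[6,-4,-5,4],[9,-6,-8,6],[12,-8,-11,6],[13.7,-8.5,-13,6],[13.7,-8.5,-13,6],[13.7,-8.5,-13,6],[13.7,-8.5,-13,6]]'
python3 - <<'E'
from h import *
p=snap('wrist','pics/w2.png'); print(p['obs']['ee_pos'],p['obs']['tcp_rot'])
Z=dict(holder=0,tube_grip=.043,next_hole=.043,moving_stop=.037,pin_tip=.043,bay=.014)
for k,z in Z.items():
    for r in bot.landmark_of(k,p)[:2]:
        if r['score']>.2: print(k,np.round(r['point']),round(r['score'],2),atz(p,r['point'],z)[:2])
E
```

```text
time: 4.2
ee_pos: [0.5964, 0.0159, 0.1609]
tcp_rot: [179.9, 0.0, 96.1]
wrist_force: [0.8, -0.3, -0.3]
opening: 0.0855
grasp_force: 0.0
[0.59639622 0.01589822 0.16087642] [1.79884083e+02 5.83933896e-03 9.60858535e+01]
holder [318. 275.] 0.71 [ 0.6029 -0.0314]
tube_grip [316. 240.] 0.74 [0.5967 0.0121]
next_hole [295. 284.] 0.76 [ 0.5848 -0.0231]
moving_stop [320. 364.] 0.71 [ 0.6117 -0.0965]
pin_tip [284. 246.] 0.62 [0.5745 0.0051]
```

View pics/w2.png

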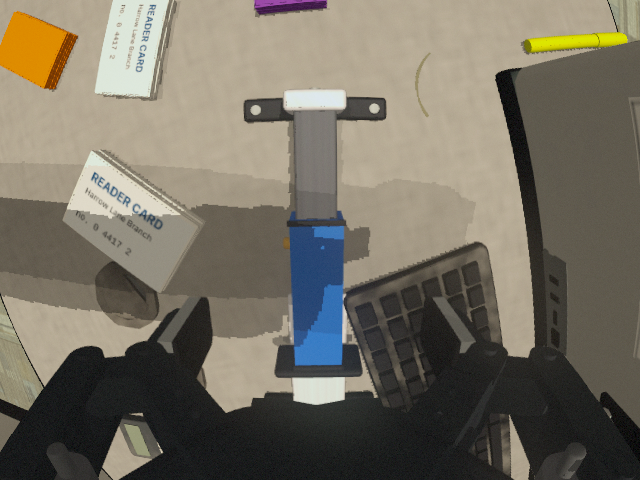

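The tube is centred between the fingers: blue from rows 225 to 364, dark end at row 217, pin at (287,243). The keyboard is under the right finger.

```bash
python3 - <<'E'
from h import *
p=snap('wrist')
for n,uv,z in [('footL',(244,111),.01),('footR',(385,108),.01),('postL',(285,93),.061),('postR',(346,93),.061),('tL1',(290,226),.058),('tR1',(344,226),.058),('tL2',(295,364),.058),('tR2',(342,364),.058),('pin',(287,243),.043),('stopL',(276,370),.058),('stopR',(361,370),.058),('capL',(290,213),.058),('capR',(344,213),.058),('kbdL',(345,295),.02),('mon',(500,72),.15)]: print(n,atz(p,uv,z))
E
```

```text
footL [0.5322 0.0975 0.01  ]
footR [0.6384 0.1111 0.01  ]
postL [0.5668 0.1084 0.061 ]
postR [0.6041 0.1123 0.061 ]
tL1 [0.5779 0.0236 0.058 ]
tR1 [0.6131 0.0273 0.058 ]
tL2 [ 0.5903 -0.084   0.058 ]
tR2 [ 0.6261 -0.0803  0.058 ]
pin [0.5762 0.0072 0.043 ]
stopL [ 0.5761 -0.0917  0.058 ]
stopR [ 0.6416 -0.0849  0.058 ]
capL [0.5771 0.0322 0.058 ]
capR [0.612  0.0359 0.058 ]
kbdL [ 0.6253 -0.0388  0.02  ]
mon [0.6608 0.1223 0.15  ]
```

```bash
python3 -m inch '[[0.1,-0.3,-3,0.7],[0.1,-0.4,-6,0.7],[0.1,-0.4,-9,0.7],[0.1,-0.4,-11,0.7],[0.1,-0.4,-12,0.7],[0.1,-0.4,-12.6,0.7],[0.1,-0.4,-12.6,0.7],[0.1,-0.4,-12.6,0.7]]' - 40
python3 - <<'E'
from h import *
p=snap('wrist','pics/w3.png'); print(p['obs']['ee_pos'],p['obs']['tcp_rot'],p['obs']['wrist_force'])
for k,z in dict(tube_grip=.043,pin_tip=.043,next_hole=.043).items():
    for r in bot.landmark_of(k,p)[:2]: print(k,np.round(r['point']),round(r['score'],2),atz(p,r['point'],z)[:2])
E
```

```text
time: 5.6
ee_pos: [0.5979, 0.0112, 0.0341]
tcp_rot: [179.9, 0.0, 96.7]
wrist_force: [0.9, -0.7, -0.0]
opening: 0.0854
grasp_force: 0.0
[0.59794036 0.01116522 0.03414154] [1.79930634e+02 7.07420366e-03 9.67248207e+01] [ 0.94619141 -0.65526987 -0.0456624 ]
tube_grip [315. 328.] 0.61 [0.5972 0.009 ]
pin_tip [254. 326.] 0.54 [0.5736 0.0064]
next_hole [271. 387.] 0.81 [ 0.5821 -0.0229]
```

View pics/w3.png

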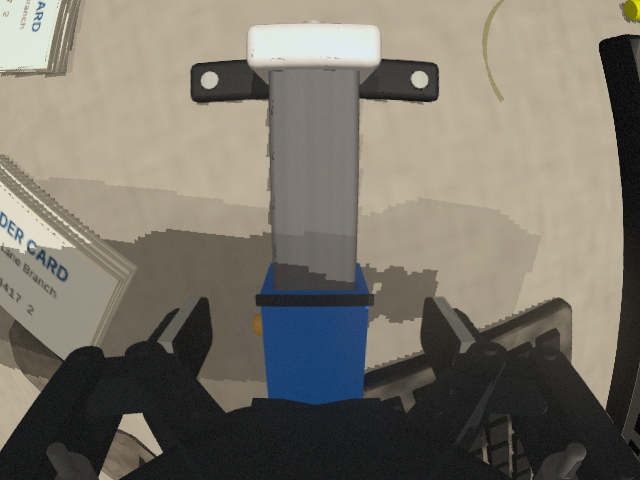

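Pin at (258,323), the tube is centred between the open pads, and the fingers are clear of the keyboard. Closing now.

```bash
python3 -m inch '[[0,0,0,0],[0,0,0,0],[0,0,0,0],[0,0,0,0],[0,0,0,0],[0,0,0,0],[0,0,0,0],[0,0,0,0]]' 2.5 40
```

```text
time: 6.8
ee_pos: [0.5974, 0.0112, 0.0334]
tcp_rot: [-180.0, -0.0, 96.7]
wrist_force: [-4.3, -0.2, 5.5]
opening: 0.0351
grasp_force: 42.6
```

```bash
python3 -m inch '[[-0.04,0.3,0,0],[-0.07,0.6,0,0],[-0.11,0.9,0,0],[-0.14,1.2,0,0],[-0.18,1.5,0,0],[-0.21,1.8,0,0],[-0.25,2.1,0,0],[-0.28,2.4,0,0]]'
```

```text
time: 7.8
ee_pos: [0.5946, 0.0344, 0.0335]
tcp_rot: [-180.0, 0.1, 96.7]
wrist_force: [-4.1, -4.6, 5.7]
opening: 0.0356
grasp_force: 42.3
```

```bash
python3 -m inch '[[-0.01,0.1,0,0],[-0.02,0.2,0,0],[-0.04,0.3,0,0],[-0.05,0.4,0,0],[-0.06,0.5,0,0],[-0.07,0.58,0,0],[-0.08,0.64,0,0],[-0.08,0.7,0,0]]'
```

```text
time: 8.8
ee_pos: [0.5937, 0.0419, 0.0335]
tcp_rot: [-180.0, 0.0, 96.7]
wrist_force: [-3.7, -2.0, 5.4]
opening: 0.0358
grasp_force: 42.3
```

```bash
python3 -m inch '[[0.01,-0.05,0,0],[0.01,-0.1,0,0],[0.02,-0.15,0,0],[0.02,-0.2,0,0],[0.02,-0.2,0,0],[0.03,-0.25,0,0],[0.03,-0.25,0,0],[0.03,-0.25,0,0]]'
```

```text
time: 9.8
ee_pos: [0.594, 0.0398, 0.0335]
tcp_rot: [-180.0, -0.0, 96.7]
wrist_force: [-4.6, 0.5, 4.9]
opening: 0.0357
grasp_force: 42.3
```

```bash
python3 -m inch '[[0.01,-0.05,0,0],[0.01,-0.1,0,0],[0.02,-0.15,0,0],[0.02,-0.2,0,0],[0.02,-0.2,0,0],[0.02,-0.2,0,0],[0.02,-0.2,0,0],[0.02,-0.2,0,0]]'
python3 - <<'E'
from h import *
for n in ['side','scene','wrist']:
    p=snap(n,f'pics/{n}4.png')
    for k,z in dict(tube_grip=.043,next_hole=.043,pin_tip=.043,moving_stop=.037).items():
        for r in bot.landmark_of(k,p)[:2]: print(n,k,np.round(r['point']),round(r['score'],2),atz(p,r['point'],z)[:2])
a=cv2.imread('pics/side4.png')[180:310,210:370]; b=cv2.imread('pics/wrist4.png')
cv2.imwrite('pics/c4.png',np.hstack([cv2.resize(a,(400,325),interpolation=2),cv2.resize(b,(400,325))]))
E
```

```text
time: 10.8
ee_pos: [0.5941, 0.0389, 0.0334]
tcp_rot: [-180.0, -0.1, 96.8]
wrist_force: [-5.1, 6.8, 6.0]
opening: 0.0352
grasp_force: 42.2
side tube_grip [276. 258.] 0.49 [0.595  0.0451]
side next_hole [286. 246.] 0.55 [ 0.5783 -0.0065]
side moving_stop [281. 234.] 0.56 [ 0.603  -0.0725]
scene tube_grip [333. 220.] 0.72 [0.6064 0.0538]
scene next_hole [340. 227.] 0.87 [0.584  0.0145]
scene pin_tip [267. 245.] 0.49 [0.3958 0.1245]
scene moving_stop [368. 232.] 0.55 [ 0.6135 -0.0637]
scene moving_stop [330. 221.] 0.44 [0.6076 0.0655]
wrist tube_grip [318. 323.] 0.71 [0.594  0.0392]
wrist next_hole [274. 389.] 0.93 [0.5797 0.0046]
wrist pin_tip [261. 382.] 0.4 [0.574  0.0072]
wrist moving_stop [316. 393.] 0.71 [ 5.979e-01 -1.000e-04]
```

View pics/c4.png

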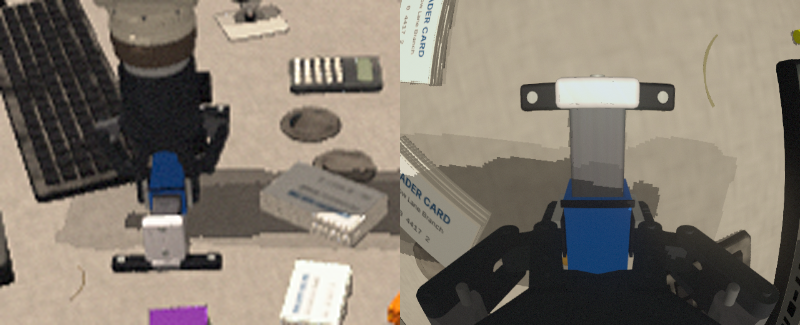

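The lock is confirmed: the push back met 7 N, the tube barely moved, and the pin shows beside the tube at (565,262) in the crop. I'll relieve the load, open, rise and look.

```bash
python3 -m inch '[[-0.02,0.2,0,0],[-0.02,0.2,0,0],[-0.02,0.2,0,0],[-0.02,0.2,0,0],[-0.02,0.2,0,0],[-0.02,0.2,0,0],[-0.02,0.2,0,0],[-0.02,0.2,0,0]]' 8.5
python3 -m inch '[[0,0,3,0],[0,0,7,0],[0,0,11,0],[0,-2,15,0],[0,-6,17,0],[0,-10,18,0],[0,-12,18,0],[0,-12,18,0]]'
python3 - <<'E'
from h import *
p=snap('wrist','pics/w5.png'); print(p['obs']['ee_pos'],p['obs']['tcp_rot'])
for k,z in dict(holder=0,tube_grip=.043,next_hole=.043,pin_tip=.043,moving_stop=.037,bay=.014,cards_center=.009).items():
    for r in bot.landmark_of(k,p)[:3]: print(k,np.round(r['point']),round(r['score'],2),atz(p,r['point'],z)[:2])
E
```

```text
time: 12.55
ee_pos: [0.5942, 0.0397, 0.0333]
tcp_rot: [180.0, 0.0, 96.7]
wrist_force: [-0.3, 0.3, -0.3]
opening: 0.0849
grasp_force: 0.0
time: 13.55
ee_pos: [0.594, -0.0813, 0.2126]
tcp_rot: [-180.0, -0.0, 96.6]
wrist_force: [-0.5, 0.3, 1.1]
opening: 0.0852
grasp_force: 0.0
[ 0.59401517 -0.08125617  0.21263361] [-1.79956839e+02 -1.70318236e-02  9.66192239e+01]
holder [331. 154.] 0.98 [ 0.6013 -0.0289]
next_hole [310. 113.] 0.57 [0.5789 0.0044]
pin_tip [305. 109.] 0.44 [0.5744 0.0077]
moving_stop [333. 207.] 0.86 [ 0.6066 -0.071 ]
bay [334. 248.] 0.68 [ 0.6146 -0.1146]
cards_center [163. 106.] 0.69 [0.4378 0.0035]
```

View pics/w5.png

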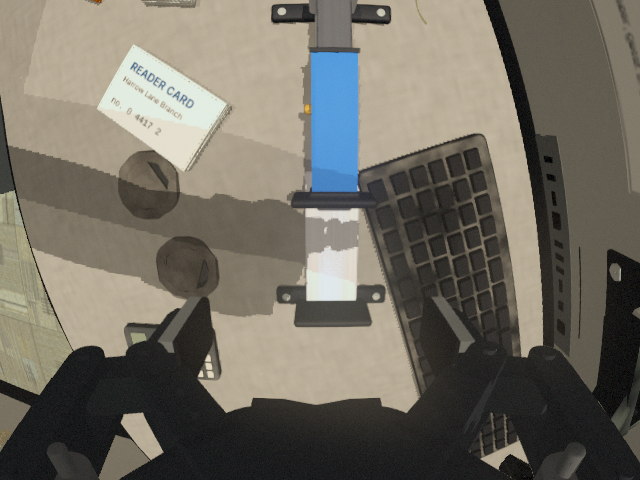

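Pin is out at (307,109) and the tube stands at the next hole. The moving stop is at row ~200 and the fixed stop at rows 302–326. The keyboard runs close alongside the bay on the +x side.

```bash
python3 - <<'E'
from h import *
p=snap('wrist')
im=p['img'];cv2.imwrite('pics/c5.png',cv2.resize(im[180:340,270:430,::-1],(640,640),interpolation=2))
for n,uv,z in [('mvL',(291,207),.058),('mvR',(374,207),.058),('fxL',(294,326),.058),('fxR',(371,326),.058),('fxbL',(304,302),.016),('fxbR',(364,302),.016),('fl1',(306,210),.014),('fr1',(358,210),.014),('fl2',(306,285),.014),('fr2',(357,285),.014),('kb1',(361,178),.015),('kb2',(378,230),.015),('kb3',(393,285),.015),('kb4',(400,310),.015),('footL',(272,14),.01),('footR',(391,14),.01),('pin',(305,109),.043)]: print(n,atz(p,uv,z))
E
```

```text
mvL [ 0.5724 -0.0698  0.058 ]
mvR [ 0.6381 -0.0617  0.058 ]
fxL [ 0.5854 -0.1758  0.058 ]
fxR [ 0.6537 -0.1682  0.058 ]
fxbL [ 0.5927 -0.1713  0.016 ]
fxbR [ 0.6517 -0.1646  0.016 ]
fl1 [ 0.5844 -0.0799  0.014 ]
fr1 [ 0.6318 -0.0742  0.014 ]
fl2 [ 0.5927 -0.1537  0.014 ]
fr2 [ 0.6422 -0.148   0.014 ]
kb1 [ 0.6302 -0.0444  0.015 ]
kb2 [ 0.6532 -0.0904  0.015 ]
kb3 [ 0.6777 -0.1438  0.015 ]
kb4 [ 0.6905 -0.1705  0.015 ]
footL [0.5323 0.0981 0.01  ]
footR [0.6395 0.1129 0.01  ]
pin [0.5741 0.0091 0.043 ]
```

View pics/c5.png

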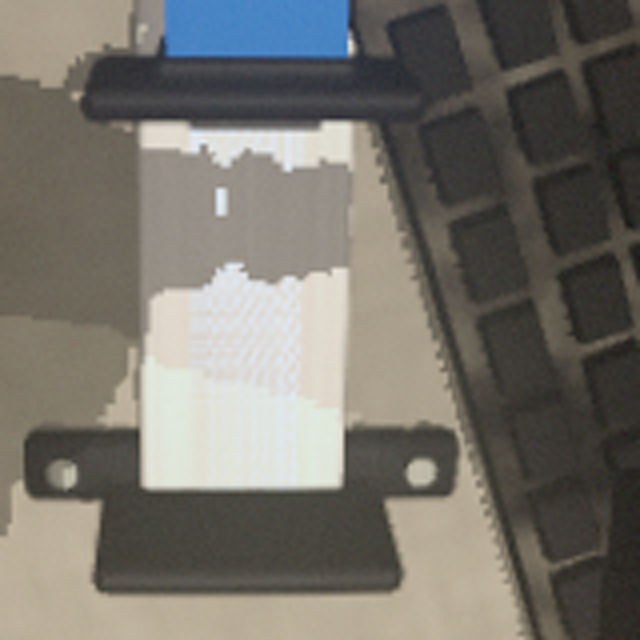

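The bay measures 101 mm between the stops, with its middle at (0.6135, -0.118) and yaw about 6.8°. The keyboard edge is about 47 mm or more from the bay's centre line, so I'll open the fingers only a little on release. Next, the small white block.

```bash
python3 -m inch '[[-2,3,0,-1],[-5,7,0,-3],[-8,11,0,-5],[-11,15,0,-7],[-13,19,-1,-7],[-15,22,-3,-7],[-15.9,23.2,-5,-7],[-15.9,23.2,-5,-7]]'
python3 - <<'E'
from h import *
p=snap('wrist','pics/w6.png'); print(p['obs']['ee_pos'],p['obs']['tcp_rot'])
for r in bot.landmark_of('cards_center',p)[:3]: print(np.round(r['point']),round(r['score'],2),atz(p,r['point'],.009)[:2])
# rectified top view at z=.018, 0.5mm/px, around (.435,.152)
f=240/np.tan(np.radians(p['fovy'])/2); o=p['obs'];R=Ro.from_euler('xyz',o['tcp_rot'],degrees=True).as_matrix();M=np.array(p['mount'])
v,u=np.mgrid[0:360,0:360]; X=np.stack([.435+(u-180)*.0005,.152-(v-180)*.0005,0*u+.018],-1)
c=((X-o['ee_pos'])@R-M[:3,3])@M[:3,:3]; rr=np.linalg.norm(c[...,:2],axis=-1); th=np.arctan2(rr,c[...,2])*f/rr
t=cv2.remap(p['img'],(p['cx']+c[...,0]*th).astype(np.float32),(p['cy']+c[...,1]*th).astype(np.float32),1)
m=((t.min(-1)>np.percentile(t.min(-1),50)+35)).astype(np.uint8); m=cv2.morphologyEx(m,cv2.MORPH_CLOSE,np.ones((9,9)))
for q in sorted(cv2.findContours(m,0,2)[0],key=cv2.contourArea)[-2:]:
    b=cv2.minAreaRect(q); print('centre',.435+(b[0][0]-180)*.0005,.152-(b[0][1]-180)*.0005,np.array(b[1])*.5,b[2]); cv2.drawContours(t,[cv2.boxPoints(b).astype(int)],0,(255,0,0),1)
cv2.imwrite('pics/t6.png',np.hstack([cv2.resize(p['img'],(400,360)),t])[:,:,::-1])
E
```

```text
time: 15.0
ee_pos: [0.434, 0.1523, 0.1623]
tcp_rot: [-179.9, 0.0, 89.8]
wrist_force: [0.4, -0.4, 0.3]
opening: 0.0849
grasp_force: 0.0
[0.43402214 0.15226965 0.16232979] [-1.79902837e+02  3.14456297e-02  8.98470897e+01]
[320. 378.] 0.97 [4.372e-01 1.000e-04]
[313. 222.] 0.8 [0.4307 0.1528]
[172. 217.] 0.67 [0.3129 0.1579]
centre 0.4483064193725586 0.11309622192382812 [14.10202789 10.74281883] 3.814074993133545
centre 0.43286866760253906 0.17073966979980468 [54.14351654 49.1406517 ] 4.969740390777588
```

View pics/t6.png

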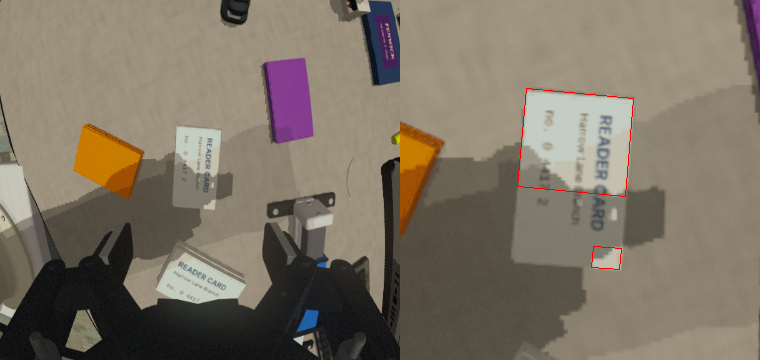

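The top view confirms an 86 × 54 block (corners at (526,89), (633,98), (622,270) and (513,262) in the right half). Its centre is (0.432, 0.152) and its yaw about -4.5°. The orange block is close by, so I'll descend with a narrower opening.

```bash
python3 -m inch '[[-0.1,0,-3,-2],[-0.2,0,-6,-4.4],[-0.2,0,-9,-4.4],[-0.2,0,-11.5,-4.4],[-0.2,0,-13.5,-4.4],[-0.2,0,-14.5,-4.4],[-0.2,0,-15,-4.4],[-0.2,0,-15,-4.4]]' 7.0 30
```

```text
time: 16.1
ee_pos: [0.4336, 0.1516, 0.0138]
tcp_rot: [180.0, -0.0, 85.3]
wrist_force: [-0.4, -0.9, -0.6]
opening: 0.07
grasp_force: 0.0
```

```bash
python3 -m inch '[[0,0,0,0],[0,0,0,0],[0,0,0,0],[0,0,0,0],[0,0,0,0],[0,0,0,0],[0,0,0,0],[0,0,0,0]]' 4.5 30
```

```text
time: 17.1
ee_pos: [0.4337, 0.1518, 0.0143]
tcp_rot: [179.9, -0.0, 85.3]
wrist_force: [-1.0, -0.7, 5.3]
opening: 0.0529
grasp_force: 32.2
```

```bash
python3 - <<'E'
from h import *
p=snap('wrist');r=[]
for uv,e,y in [((537,152),(.46032,.09806,.28932),89.91),((500,72),(.5964,.0159,.16088),96.09)]:
    p['obs']=dict(ee_pos=np.array(e),tcp_rot=[180,0,y]); r.append(ray(p,uv))
X=tri(r);print(X)
# monitor lower edge seen in w5 at (545,250): assume same height
p['obs']=dict(ee_pos=np.array([.594,-.0813,.2126]),tcp_rot=[180,0,96.62]); print(atz(p,(540,180),X[2]),atz(p,(555,330),X[2]))
E
```

```text
[0.7312 0.1601 0.0146]
[ 0.8163 -0.0191  0.0146] [ 0.8984 -0.1884  0.0146]
```

```bash
python3 -m inch '[[0,0,3,0],[0,0,6,0],[1,-1,9,0],[4,-5,10.6,3],[7,-10,10.6,6],[10,-15,10.6,9],[13,-20,10.6,11.5],[15,-24,10.6,11.5]]'
```

```text
time: 18.15
ee_pos: [0.5841, -0.0904, 0.119]
tcp_rot: [180.0, 0.0, 96.8]
wrist_force: [0.2, 0.6, -0.4]
opening: 0.0531
grasp_force: 32.1
```

```bash
python3 -m inch '[[1,-1,0,0],[2,-2,-1,0],[3,-3,-2,0],[3,-3,-3,0],[3,-3,-3.4,0],[3,-3,-3.4,0],[3,-3,-3.4,0],[3,-3,-3.4,0]]'
python3 - <<'E'
from h import *
p=snap('wrist','pics/w7.png');print(p['obs']['ee_pos'],p['obs']['tcp_rot'])
E
```

```text
time: 19.15
ee_pos: [0.6133, -0.1182, 0.0859]
tcp_rot: [180.0, 0.0, 96.8]
wrist_force: [0.3, 0.7, -0.6]
opening: 0.0533
grasp_force: 32.1
[ 0.61331714 -0.11824241  0.08585861] [1.79955452e+02 1.38756226e-02 9.68346663e+01]
```

View pics/w7.png

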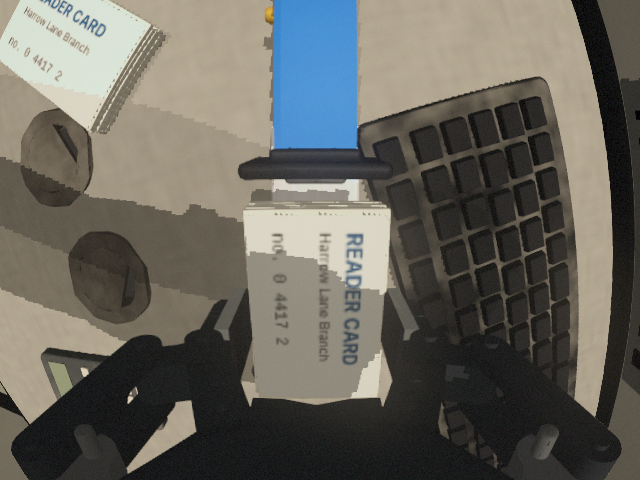

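The block is level in the grip and square to the bay: top edge at (245–391, 208), moving stop's bay edge at row 180. Checking the gap.

```bash
python3 - <<'E'
from h import *
p=snap('wrist');a=np.radians(6.8);ux=np.array([np.cos(a),np.sin(a)]);uy=np.array([-np.sin(a),np.cos(a)])
for n,uv,z in [('cardL',(245,209),.090),('cardR',(391,209),.090),('stL',(240,180),.056),('stR',(392,178),.056),('stMid',(316,180),.056),('flL',(272,190),.014),('flR',(358,190),.014)]:
    w=atz(p,uv,z)[:2]-p['obs']['ee_pos'][:2]; print(n,(w@ux*1000).round(1),(w@uy*1000).round(1))
E
```

```text
cardL -26.3 43.2
cardR 26.4 43.3
stL -34.8 49.7
stR 33.4 50.7
stMid -0.7 49.3
flL -25.3 38.7
flR 23.0 38.6
```

```bash
python3 -m inch '[[0,-0.1,-1,0],[0,-0.1,-2,0],[0,-0.1,-3,0],[0,-0.1,-4,0],[0,-0.1,-4.8,0],[0,-0.1,-5.4,0],[0,-0.1,-5.7,0],[0,-0.1,-5.7,0]]'
```

```text
time: 20.25
ee_pos: [0.6134, -0.1193, 0.0286]
tcp_rot: [180.0, 0.0, 96.8]
wrist_force: [0.9, -0.7, -0.4]
opening: 0.0534
grasp_force: 32.1
```

```bash
python3 -m inch '[[0,0,0,0],[0,0,0,0],[0,0,0,0],[0,0,0,0],[0,0,0,0],[0,0,0,0],[0,0,0,0],[0,0,0,0]]' 6.2
```

```text
time: 21.25
ee_pos: [0.6132, -0.1193, 0.0283]
tcp_rot: [180.0, -0.0, 96.8]
wrist_force: [-0.4, 0.5, -0.7]
opening: 0.062
grasp_force: 0.0
```

```bash
python3 -m inch '[[0,0,1,0],[0,0,3,0],[0,0,6,0],[0,0,10,0],[0,0,14,0],[0,0,17,0],[0,0,18,0],[0,0,18,0]]'
python3 - <<'E'
from h import *
p=snap('wrist','pics/w8.png')
for r in bot.landmark_of('cards_center',p)[:3]: print(np.round(r['point']),round(r['score'],2),atz(p,r['point'],.023)[:2])
s=snap('side'); a=s['img'][180:320,210:370,::-1]
cv2.imwrite('pics/c8.png',np.hstack([cv2.resize(p['img'][:,:,::-1],(480,400)),cv2.resize(a,(320,280)).copy() if 0 else cv2.resize(a,(320,400))]))
E
```

```text
time: 22.25
ee_pos: [0.6134, -0.1194, 0.2089]
tcp_rot: [179.9, 0.0, 96.8]
wrist_force: [0.4, 0.3, -1.0]
opening: 0.0621
grasp_force: 0.0
[315. 214.] 0.74 [ 0.6122 -0.1192]
[145.  66.] 0.62 [0.4421 0.0017]
```

View pics/c8.png

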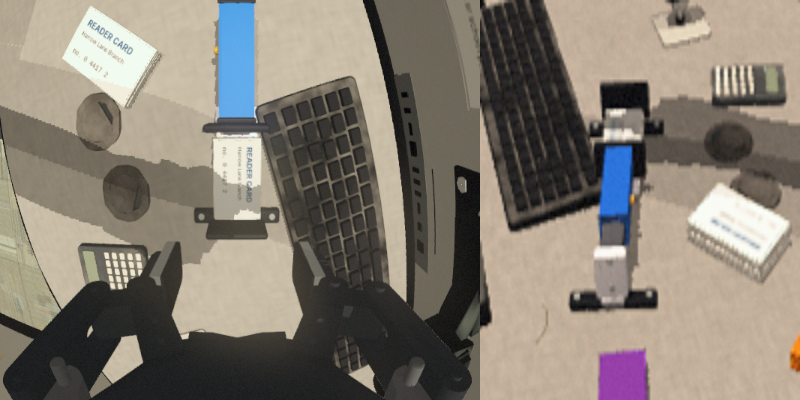

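The block lies flat between the two stops at (236,178), the pin is out at (215,50), and nothing is touched. Handing in.

```bash
python3 -c "
from workcell import bot
print(bot.job_done())"
```

```text
the job is handed in; nothing more can be done
None
```

The job is handed in at about 22 s: the holder is locked one hole wider with the pin out, the smaller white block of reader cards lies flat between the two stops, and I moved nothing else.

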